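Latch the mould bay's gate back open

TASK

Open the gate of the mould bay and latch it back so that it stays open: lift the latch bar out of its catch, swing the gate round gently to the hold-open post, and let the bar drop down behind that post's lip. Feel for the catch, whose height is not known, and never force the bar against either post; leave the moulds and the other things on the bench where they are.

Things in the scene. Friction and masses are not known exactly. Their poses are not given: they have to be found in the camera images.
- mould_bay: small aluminium bay for rubber moulds, fixed to the bench, 118 x 215 mm plate 4 mm thick with 56 mm walls on three sides; two moulds stand in it. Origin on the gate's hinge axis (vertical) at bench level. Its z is up; the shut gate runs from the hinge along the bay's -y and shuts the -x side; the bay's inside is on +x. Yaw varies from run to run.
- gate_hinge (a point): a point on the gate's vertical hinge axis, 100 mm above the bench
- gate (a joint): gate angle in rad: 0 shut, grows as the free end swings to the bay's -x side (clockwise from above), stop at 1.95. The gate is a steel frame 131 mm long, 10 mm thick, top rail at 85 mm above the bench. A weak spring (0.06 to 0.14 N m) pulls it shut, so it does not stay open by itself.
- latch_bar: round steel latch bar, 10 mm thick, lying along the top of the gate in the gate's plane. Origin at its pivot, 25 mm from the hinge axis and 100 mm above the bench; pivot axis = body x (the gate's normal). It runs along the body's -y to its tip, 140 mm away. It rests level on the gate by its own weight (130 to 220 g), lifts by up to 0.33 rad and falls when let go.
- bar_knob (a point): centre of the black ball knob, 22 mm in diameter, on a 7 mm stem: 90 mm from the pivot along the bar and 45 mm above the bar's centreline (145 mm above the bench when the bar is down). Pinch it from above, one finger each side of the gate; as the bar lifts, the knob moves up and towards the hinge on an arc round the pivot.
- bar_tip (a point): tip of the bar's centreline, 140 mm from its pivot, 165 mm from the hinge axis and 100 mm above the bench when down
- home_post: fixed steel post, 16 mm square, 145 mm high, just beyond the shut gate's free end; origin at its foot, 178 mm from the hinge axis. It carries the C-shaped catch round the bar's end, clamped at a height that differs from run to run and is not given: lip top 101 to 117 mm, guard underside always 17 mm above the lip top. More than 15 N between bar and catch is too much.
- bar_in_catch (a point): fixed point where the lowered bar passes through the home catch, 154 mm from the hinge axis, 100 mm above the bench. Round it (148 to 160 mm from the hinge) stand a lip (bay's -x side, 5 mm thick, 3 mm clear of the bar), a back plate (+x side) and a guard plate above. To get out: lift until the bar touches the guard lightly, ease back 2 to 3 mm, swing to -x over the lip.
- hold_post: fixed steel post like the other that holds the gate open, 178 mm from the hinge axis. Origin on the hinge axis at bench level; the post and its catch stand along its -y axis, so its yaw is where the open gate must point: the gate is to be opened by the bay's yaw minus this yaw (1.3 to 1.7 rad, varied).
- hold_catch (a point): middle of the hold-open catch, 154 mm from the hinge axis, 100 mm above the bench: a slot 16 mm wide for the 10 mm bar, open at the top, 148 to 160 mm from the hinge axis. The bar must come over the lip (5 mm thick, top 107 mm above the bench: lift the tip 15 mm or more) and meets a back plate (top 150 mm) behind the slot. Over 15 N is too much.
- mould_a: rubber mould in the bay, next to the hinge, 64x47x23 mm; leave it. Origin at the centre of its underside.
- mould_b: rubber mould in the bay, 63x47x23 mm; leave it. Origin at the centre of its underside.
- mould_c: rubber mould on the bench to the left, 80x57x23 mm; leave it. Origin at the centre of its underside.
- pot: white pot on the bench to the left, 71 mm wide, 45 mm high; leave it. Origin at the centre of its underside.
- mould_d: opened mould half on the right, 86x66x24 mm; leave it. Origin at the centre of its underside.
- tweezers_r: tweezers on the right, 122 mm long; leave them. Origin at the centre of its underside.
- mould_e: rubber mould on the right, 68x52x24 mm; leave it. Origin at the centre of its underside.
Not all that is in view belongs to the job. What is shaped like the hold_post but orange or red is not meant.

How it is judged:
By the outcome, as a careful person would: the job done as asked, in the order asked, and still so for the second after the job is handed in, with the robot touching nothing.
It also fails if it takes over 70 s, if anything falls off the work surface, if the arm or the gripper's body presses on something with over 40 N, if the wrist force passes 120 N, or if a joint passes its speed limit or range.

ROBOT

A 6-joint arm with a two-finger parallel gripper is mounted at the origin on a cart in front of the work surface, level with it; the furniture and walls round the work are solid. World frame = base frame: x ahead of the robot, y to its left, z up, the work surface at z = 0. Lengths are in mm, angles in rad, forces in N, time in s.
With the tool pointing down it reaches from about 275 to 850 mm from the base axis. Payload 19 kg.
Tool frame: the origin (TCP) lies between the finger pads; the fingertips stand 17 mm ahead of it and the grasp point (between the pads) lies 2 mm behind it (arm.nose_length is the distance from the TCP to the fingertips, in mm); x points along the fingers, y is the direction in which the jaws open and shut, and the axes are right-handed (so a half turn about x gives the same grasp; the last joint's range is limited). The gripper opens to 85 mm and grips with 20 to 120 N. Pads are 22 mm wide; open, the fingers measure 114 mm over their backs; the gripper's body (76 mm by 85 mm) begins 54 mm behind the grasp point. The pads swing forward as they close: fully open they stand 13 mm farther back than shut.
Start: joints at [-1.433, 0.15, 1.437, -0, 1.554, -0.134], TCP at [154.343, -553.869, 248.267] pointing down, gripper open.
Joint ranges: [-2.8, 2.8], [-0.68, 2.1], [0.12, 2.68], [-1.39, 4.53], [0.16, 2.79], [-2.81, 2.81]. Speed limits (rad/s): [1.89, 1.89, 2.22, 3.01, 3.01, 3.01].

INTERFACE

Orientations are given as a unit quaternion [x, y, z, w].
In Python, from cell import arm, cams gives the robot as it stands.
- The arm moves only by the tool send_rows, never from a script. Its argument "motion" is one flat list of numbers, 5 for each row, row after row: the gripper command: -1 is shut, 1 is fully open, values between are in proportion, then the shift along the tool's x, y, z as a fraction of full scale, then the turn about the tool's x as a fraction of full scale. In form: [claw, tx, ty, tz, turn, claw, tx, ty, tz, turn, ...]. A call has 1 to 8 rows; each row shifts and turns the commanded pose from where the row before left it, along the tool's axes as they then stand; what a row does not reach is not made up. Full scale, the value 1, is 0.15 m for a shift and 0.12 rad for a turn. A row lasts 1/12 s, in which the tool goes at most 41.7 mm and 7.16 degrees, less where a joint would pass 70% of its speed; a pose out of reach is approached as far as the arm can. A call with a number of a shift or a turn outside -1 to 1 is refused whole. A call with a gripper value outside its range is refused whole. The fingers move at their own pace and stop on an object; the grip force is fixed at half the most. Time passes only in rows, so rows that do not move let the fingers close. It gives the time, the measured TCP pose, the force and the opening at its end, in the units of the state.
- arm.state(): the state, without advancing time (a new reading comes with each control period).
- cams.get_image(name): name is "side" or "top"; returns (picture, depth): 420x560x3 uint8, red, green, blue; 420x560 float32, mm along the optical axis (not along the pixel's ray), 0 where there is no reading.
- cams.camera_info(name): a dict with "intrinsics" (3x3 intrinsics, pixels), "xyz" and "orientation" of the camera in the world. Camera axes: x right, y down, z forward; pixel columns grow to the right and rows downward; lengths in mm; the calibration is good to about 2 mm. A picture is of the moment at which its call begins. camera_info takes no time and is no camera call.
- arm.hand_in(): hands the job in, once; it reports no verdict.
The state is a dict: "clock": time; "q": joint angles; "qvel": joint speeds; "tau": joint torques, N m; "eef_pos": TCP position; "ee_rot": TCP orientation; "ft_force": force on the tool from outside, world axes, zero at the start; "torque": the same for the moment, N m; "gripper_width": opening from 0.0 (shut) to 1.0 (fully open).
Only numpy, scipy, OpenCV 4.12 (cv2) and the standard library are available. Lean on these libraries where they do the work, as an engineer would, in place of code of your own. Each camera call takes 0.05 s, during which the arm holds its last target. There are 200 camera calls.

## Working session

There is one attempt and no reset: what is moved stays moved. The work goes in short steps, Python scripts to look and compute and a tool call to move; the robot and the scene stay as the last step left them, time stands still between calls to the robot, and variables do not carry over. Pictures are saved under pics/ and viewed, about 8 in all and at most 12, crops included, and the job is handed in when it is done.

Besides the shell and the picture viewer there is one more tool, called after "Request:" as name(argument=value, ...) on one line, values as JSON. send_rows: Moves the arm, as the interface text tells. Shift numbers are shares of 0.15 m and turn numbers shares of 0.12 rad, none past 1 either way. Its arguments: {"type":"object","properties":{"motion":{"type":"array"}},"required":["motion"]}

```bash
mkdir -p pics; ls; cat > h.py <<'E'
import numpy as np, cv2
from scipy.spatial.transform import Rotation as R
from cell import arm, cams
def cam(n):
    i=cams.camera_info(n); return np.array(i["intrinsics"]),np.array(i["xyz"]),R.from_quat(i["orientation"]).as_matrix()
def cloud(n,d):
    K,t,M=cam(n); v,u=np.indices(d.shape)
    p=np.stack([(u-K[0,2])/K[0,0]*d,(v-K[1,2])/K[1,1]*d,d],-1)
    return p@M.T+t
def proj(n,P):
    K,t,M=cam(n); c=(np.atleast_2d(P)-t)@M; q=c@K.T; return q[:,:2]/q[:,2:]
def ray(n,u,v,z):
    K,t,M=cam(n); d=M@np.array([(u-K[0,2])/K[0,0],(v-K[1,2])/K[1,1],1]); return t+d*(z-t[2])/d[2]
E
python3 - <<'E'
from h import *
for n in("top","side"):
    im,d=cams.get_image(n); np.save(f"{n}0.npy",d); cv2.imwrite(f"pics/{n}0.png",im[...,::-1]); print(cams.camera_info(n))
s=arm.state(); print({k:np.round(v,3) for k,v in s.items()})
print(R.from_quat(s["ee_rot"]).as_matrix().round(3))
E
```

```text
pics
{'intrinsics': array([[442.05295073,   0.        , 286.68736636],
       [  0.        , 442.05295073, 215.83552585],
       [  0.        ,   0.        ,   1.        ]]), 'xyz': array([ 435.16112921,   28.65194607, 1497.93785379]), 'orientation': array([ 0.70618077, -0.70568687,  0.04517362, -0.0356947 ])}
{'intrinsics': array([[405.40311538,   0.        , 274.36125591],
       [  0.        , 405.40311538, 212.88308348],
       [  0.        ,   0.        ,   1.        ]]), 'xyz': array([ 380.93765112, -846.46508812,  690.89565089]), 'orientation': array([ 0.87602263, -0.09156987,  0.06189399, -0.46943417])}
{'clock': np.float64(0.1), 'q': array([-1.433,  0.151,  1.438,  0.   ,  1.554, -0.134]), 'qvel': array([-0.002, -0.001, -0.001,  0.001, -0.   , -0.   ]), 'tau': array([ 8.0000e-03, -7.1437e+01, -5.7179e+01,  0.0000e+00,  7.0000e-03,
       -0.0000e+00]), 'eef_pos': array([ 154.313, -553.692,  247.736]), 'ee_rot': array([ 0.701,  0.096, -0.701,  0.095]), 'ft_force': array([ 0.057,  0.586, -0.981]), 'torque': array([ 0.017, -0.011,  0.005]), 'gripper_width': np.float64(0.995)}
[[-0.     0.268 -0.963]
 [ 0.001 -0.963 -0.268]
 [-1.    -0.001 -0.   ]]
```

View pics/top0.png

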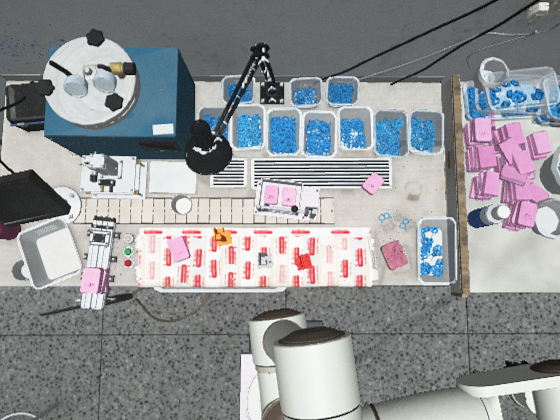

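View pics/side0.png

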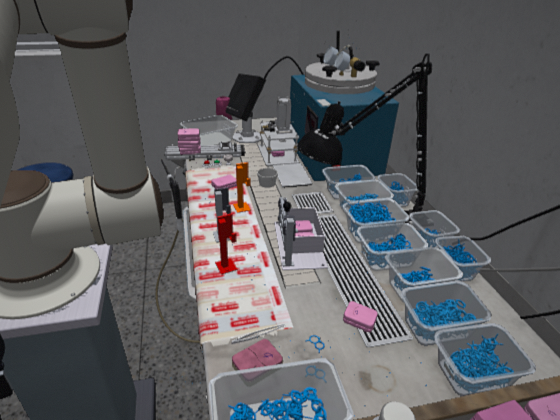

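The top view shows the bay at (287,195), a grey post at (265,260) and orange and red decoys at (222,237) and (304,262). In the side view the bay is at (300,240). I'll zoom in next.

```bash
python3 - <<'E'
from h import *
a=cv2.imread("pics/top0.png")[165:285,200:340]; b=cv2.imread("pics/side0.png")[155:285,205:345]
a=cv2.resize(a,None,fx=5.5,fy=5,interpolation=2); a=cv2.resize(cv2.imread("pics/top0.png")[165:285,205:338],None,fx=6,fy=5,interpolation=2)
a=cv2.resize(cv2.imread("pics/top0.png")[168:283,200:345],None,fx=5,fy=5,interpolation=2)
b=cv2.resize(b,None,fx=4.5,fy=4.5,interpolation=2)
cv2.imwrite("pics/tc.png",a);cv2.imwrite("pics/sc.png",b);print(a.shape,b.shape)
E
```

```text
(575, 725, 3) (585, 630, 3)
```

View pics/tc.png

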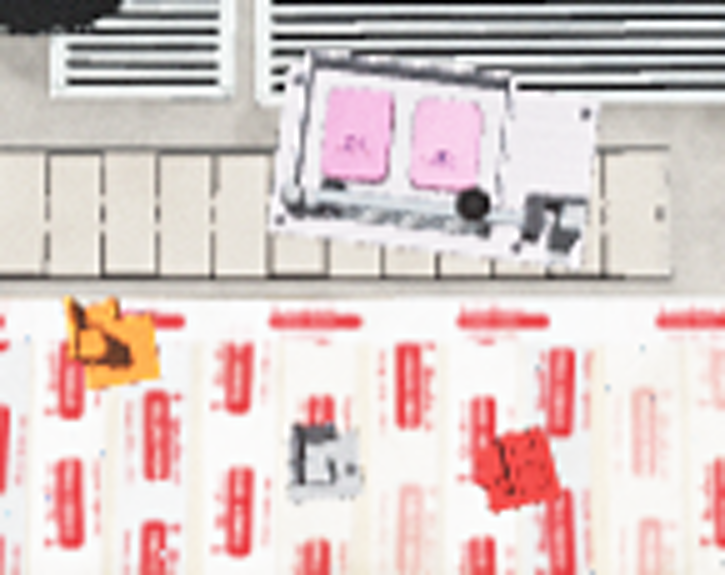

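View pics/sc.png

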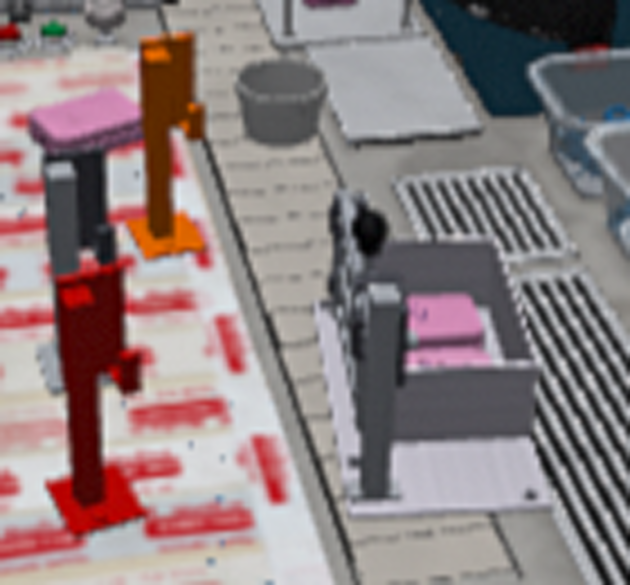

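```bash
python3 - <<'E'
from h import *
import sys
for n in("top","side"):
    d=np.load(n+"0.npy"); P=cloud(n,d); im=cv2.imread(f"pics/{n}0.png")
    hsv=cv2.cvtColor(im,cv2.COLOR_BGR2HSV)
    box=np.s_[165:285,200:340] if n=="top" else np.s_[155:290,205:345]
    p=P[box]; ok=(d[box]>0)
    m=(ok&(p[...,2]>120)&(p[...,2]<175)&(p[...,0]<560)).astype(np.uint8)
    k,l,s,c=cv2.connectedComponentsWithStats(m,connectivity=4)
    for i in range(1,k):
        if s[i,4]>=3:
            q=p[l==i]; print(n,"px",c[i]+[box[1].start,box[0].start],"n",s[i,4],"mean",q.mean(0).round(1),"zmax",q[:,2].max().round(1),"col",im[box][l==i].mean(0).round())
    m=(im[box].max(2)<60)&ok&(p[...,2]>60)
    k,l,s,c=cv2.connectedComponentsWithStats(m.astype(np.uint8))
    for i in range(1,k):
        if s[i,4]>=4: print(n,"dark",c[i]+[box[1].start,box[0].start],s[i],p[l==i].mean(0).round(1))
print("hinge",ray("top",258.6,207,100),"knob",ray("top",294.6,208.8,145))
print("side posts",ray("side",290.3,220.1,145),ray("side",218.3,192.8,145))
E
```

```text
top px [216.07352941 234.57352941] n 68 mean [532.8 226.9 142.5] zmax 155.5 col [ 79. 148. 220.]
top px [260.66101695 259.79661017] n 59 mean [455.9  89.7 144.4] zmax 156.6 col [174. 170. 172.]
top px [303.42372881 261.50847458] n 59 mean [450.7 -40.5 144.3] zmax 153.8 col [ 73.  76. 223.]
top dark [210.95431472 168.5786802 ] [  0   0  27  10 197] [728.3 238.9 189.7]
top dark [294.34782609 208.60869565] [92 41  6  6 23] [612.1 -12.9 152.7]
side px [241.29545455 167.59090909] n 132 mean [533.  224.2 136.9] zmax 151.5 col [ 15.  59. 119.]
side px [220.99408284 193.20118343] n 169 mean [457.4  86.  137.5] zmax 152.4 col [73. 68. 68.]
side px [224.45728643 220.89447236] n 199 mean [451.1 -44.9 137.8] zmax 151.7 col [ 11.  12. 102.]
side dark [326.69487179 160.13589744] [101   0  39  14 390] [807.3 244.4 127.8]
side dark [224.43225806 199.21290323] [ 10  33  15  26 155] [465.8  88.9 115.9]
side dark [279.18181818 204.45454545] [74 45  2  9 11] [614.2  72.2  92.5]
side dark [286.66129032 205.9516129 ] [78 45  8 12 62] [610.6 -18.7 145. ]
side dark [293.6 232.3] [88 69  3 17 30] [612.7 -85.1 110.6]
side dark [283.9047619  230.23809524] [78 71  3  9 21] [596.2 -55.2  97.8]
hinge [624.06470439  99.42526718 100.        ] knob [612.57104436 -13.95400829 145.        ]
side posts [603.85400375 -81.15011628 145.        ] [449.6000128   76.71464892 145.        ]
```

Request:
send_rows(motion=[1, 0, 0, 0, -0.99, 1, 0, 0, 0, -0.99, 1, 0, 0, 0, -0.99, 1, 0, 0, 0, -0.99, 1, 0, 0, 0, -0.99])

```text
clock: 0.52
eef_pos: [154.3, -553.8, 247.9]
ee_rot: [0.641, 0.299, -0.641, 0.298]
ft_force: [-0.6, 0.6, -0.5]
gripper_width: 1.003
```

Request:
send_rows(motion=[1, 0, 0, 0, -0.99, 1, 0, 0, 0, -0.99, 1, 0, 0, 0, -0.99, 1, 0, 0, 0, -0.99, 1, 0, 0, 0, -0.99, 1, 0, 0, 0, 0])

```text
clock: 1.02
eef_pos: [154.3, -553.8, 248.0]
ee_rot: [0.526, 0.473, -0.525, 0.473]
ft_force: [0.2, -0.4, -0.2]
gripper_width: 1.007
```

```bash
cat >> h.py <<'E'
def go(target):
    s=arm.state(); M=R.from_quat(s["ee_rot"]).as_matrix(); d=M.T@(np.array(target)-s["eef_pos"])
    print("t",round(float(s["clock"]),2),"pos",np.round(s["eef_pos"],1),"F",np.round(s["ft_force"],2),"grip mm",round(85*float(s["gripper_width"]),1))
    print("yaw of tool y deg",np.degrees(np.arctan2(M[1,1],M[0,1])).round(2),"shift fractions",(d/150).round(4))
E
python3 -c "
from h import *
go([612,-13.7,210])"
```

```text
t 1.02 pos [ 154.3 -553.8  248. ] F [ 0.17 -0.42 -0.2 ] grip mm 85.6
yaw of tool y deg -5.99 shift fractions [ 0.2552  2.6586 -3.8993]
```

Request:
send_rows(motion=[1, 0, 0.133, -0.195, 0, 1, 0, 0.133, -0.195, 0, 1, 0, 0.133, -0.195, 0, 1, 0, 0.133, -0.195, 0, 1, 0, 0.133, -0.195, 0, 1, 0, 0.133, -0.195, 0, 1, 0, 0.133, -0.195, 0, 1, 0, 0.133, -0.195, 0])

```text
clock: 1.68
eef_pos: [339.6, -337.4, 248.3]
ee_rot: [0.528, 0.47, -0.528, 0.47]
ft_force: [-0.1, -1.4, 0.0]
gripper_width: 0.999
```

Request:
send_rows(motion=[1, 0, 0.133, -0.195, 0, 1, 0, 0.133, -0.195, 0, 1, 0, 0.133, -0.195, 0, 1, 0, 0.133, -0.195, 0, 1, 0, 0.133, -0.195, 0, 1, 0, 0.133, -0.195, 0, 1, 0, 0.133, -0.195, 0, 1, 0, 0.133, -0.195, 0])

```text
clock: 2.35
eef_pos: [524.3, -122.4, 248.2]
ee_rot: [0.528, 0.47, -0.528, 0.47]
ft_force: [0.9, -1.0, 0.2]
gripper_width: 1.001
```

Request:
send_rows(motion=[1, 0, 0.133, -0.195, 0, 1, 0, 0.133, -0.195, 0, 1, 0, 0.133, -0.195, 0, 1, 0, 0, 0, 0, 1, 0, 0, 0, 0])

```text
clock: 2.77
eef_pos: [593.1, -42.2, 247.5]
ee_rot: [-0.527, -0.472, 0.528, -0.471]
ft_force: [-0.1, -0.5, -0.2]
gripper_width: 1.002
```

```bash
python3 - <<'E'
from h import *
go([612,-13.7,210])
im,d=cams.get_image("side"); np.save("side1.npy",d); cv2.imwrite("pics/side1.png",im[...,::-1])
b=cv2.resize(im[120:270,205:375,::-1],None,fx=4,fy=4,interpolation=2)
cv2.imwrite("pics/s1c.png",b)
s=arm.state(); print(proj("side",[s["eef_pos"],[612,-13.7,145]]))
E
```

```text
t 2.77 pos [593.1 -42.2 247.5] F [-0.06 -0.5  -0.23] grip mm 85.2
yaw of tool y deg -6.44 shift fractions [ 0.2499  0.1041 -0.2028]
[[283.412947   174.84379663]
 [286.72539856 204.84984319]]
```

View pics/s1c.png

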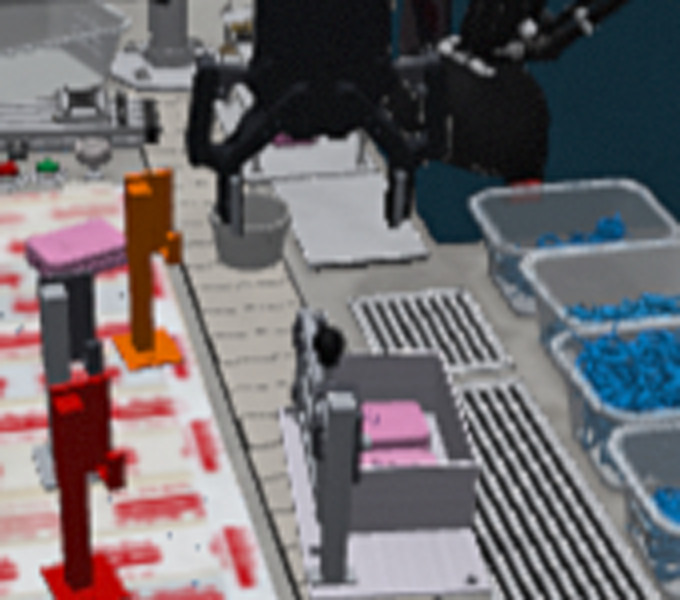

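The open gripper hangs above the bay. The knob is at crop (322,345), and its projected position agrees to about 1 px. I'll centre over it first, then descend.

Request:
send_rows(motion=[1, 0, 0.052, -0.101, 0, 1, 0, 0.052, -0.102, 0, 1, 0, 0, 0, 0, 1, 0, 0, 0, 0])

```text
clock: 3.15
eef_pos: [611.1, -15.7, 248.3]
ee_rot: [-0.527, -0.471, 0.528, -0.471]
ft_force: [-0.1, -0.1, 0.1]
gripper_width: 0.993
```

Request:
send_rows(motion=[1, 0.1, 0, 0, 0, 1, 0.1, 0, 0, 0, 1, 0.1, 0, 0, 0, 0.1, 0.1, 0, 0, 0, 0.1, 0.1, 0, 0, 0, 0.1, 0, 0, 0, 0, 0.1, 0, 0, 0, 0])

```text
clock: 3.73
eef_pos: [610.8, -16.0, 173.4]
ee_rot: [-0.527, -0.471, 0.528, -0.471]
ft_force: [0.4, 0.3, 0.1]
gripper_width: 0.547
```

```bash
python3 - <<'E'
from h import *
go([612,-13.7,144])
im,d=cams.get_image("side"); cv2.imwrite("pics/side2.png",im[...,::-1])
b=cv2.resize(im[140:250,235:345,::-1],None,fx=5,fy=5,interpolation=2)
cv2.imwrite("pics/s2c.png",b)
E
```

```text
t 3.73 pos [610.8 -16.  173.4] F [0.38 0.28 0.05] grip mm 46.5
yaw of tool y deg -6.46 shift fractions [ 0.1958  0.0061 -0.0161]
```

View pics/s2c.png

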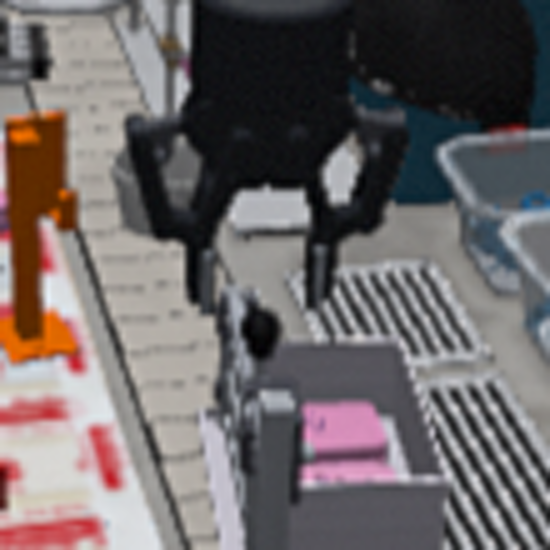

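The fingers straddle the knob at crop (262,330). Next I descend to knob height.

Request:
send_rows(motion=[0.1, 0.07, 0.006, -0.016, 0, 0.1, 0.07, 0, 0, 0, 0.1, 0.06, 0, 0, 0, -0.2, 0, 0, 0, 0, -0.25, 0, 0, 0, 0, -0.25, 0, 0, 0, 0])

```text
clock: 4.28
eef_pos: [612.7, -12.7, 143.5]
ee_rot: [0.527, 0.472, -0.527, 0.471]
ft_force: [0.3, -1.4, 0.5]
gripper_width: 0.377
```

Request:
send_rows(motion=[-0.32, 0, 0, 0, 0, -0.32, 0, 0, 0, 0, -0.36, 0, 0, 0, 0, -0.36, 0, 0, 0, 0])

```text
clock: 4.62
eef_pos: [612.7, -12.7, 143.5]
ee_rot: [0.527, 0.471, -0.527, 0.472]
ft_force: [-0.0, -0.5, 0.2]
gripper_width: 0.32
```

Request:
send_rows(motion=[-0.39, 0, 0, 0, 0, -0.39, 0, 0, 0, 0, -0.39, 0, 0, 0, 0])

```text
clock: 4.87
eef_pos: [612.7, -12.7, 143.3]
ee_rot: [0.527, 0.472, -0.527, 0.471]
ft_force: [0.3, 0.1, -0.2]
gripper_width: 0.303
```

Request:
send_rows(motion=[-0.42, 0, 0, 0, 0, -0.42, 0, 0, 0, 0, -0.42, 0, 0, 0, 0])

```text
clock: 5.12
eef_pos: [612.7, -12.7, 143.3]
ee_rot: [0.527, 0.472, -0.527, 0.471]
ft_force: [-0.0, 0.8, -0.6]
gripper_width: 0.287
```

Request:
send_rows(motion=[-0.45, 0, 0, 0, 0, -0.45, 0, 0, 0, 0, -0.45, 0, 0, 0, 0])

```text
clock: 5.37
eef_pos: [612.7, -12.7, 143.3]
ee_rot: [0.527, 0.472, -0.527, 0.471]
ft_force: [0.1, -0.4, 0.4]
gripper_width: 0.272
```

Request:
send_rows(motion=[-0.5, 0, 0, 0, 0, -0.5, 0, 0, 0, 0])

```text
clock: 5.53
eef_pos: [612.7, -12.7, 143.4]
ee_rot: [0.527, 0.471, -0.527, 0.472]
ft_force: [0.4, 0.4, 0.4]
gripper_width: 0.252
```

Request:
send_rows(motion=[-1, 0, 0, 0, 0, -1, 0, 0, 0, 0, -1, 0, 0, 0, 0, -1, 0, 0, 0, 0])

```text
clock: 5.87
eef_pos: [612.8, -12.8, 143.5]
ee_rot: [0.527, 0.471, -0.527, 0.472]
ft_force: [0.1, -0.2, 3.2]
gripper_width: 0.224
```

Request:
send_rows(motion=[-1, 0, 0, 0, 0, -1, 0, 0, 0, 0, -1, 0, 0, 0, 0])

```text
clock: 6.12
eef_pos: [612.8, -12.7, 143.5]
ee_rot: [0.527, 0.471, -0.527, 0.472]
ft_force: [2.0, -1.1, 4.7]
gripper_width: 0.22
```

```bash
python3 - <<'E'
from h import *
go([612,-13.7,144])
im,d=cams.get_image("side"); cv2.imwrite("pics/side3.png",im[...,::-1])
b=cv2.resize(im[150:250,245:345,::-1],None,fx=6,fy=6,interpolation=2)
cv2.imwrite("pics/s3c.png",b)
E
```

```text
t 6.12 pos [612.8 -12.7 143.5] F [ 1.96 -1.15  4.65] grip mm 18.7
yaw of tool y deg -6.36 shift fractions [-0.0035 -0.0043  0.0069]
```

View pics/s3c.png

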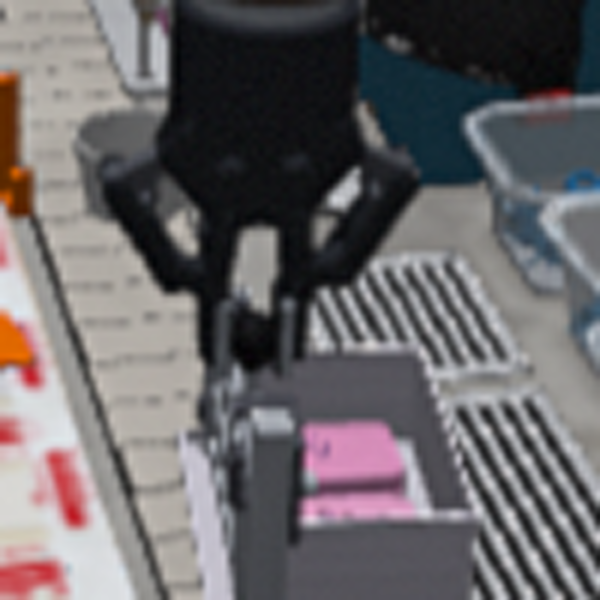

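The knob sits between the fingers at crop (255,335). I'll start lifting along the arc to 0.08 rad.

Request:
send_rows(motion=[-1, -0.012, 0, -0.006, 0, -1, -0.012, 0, -0.0065, 0, -1, -0.012, 0, -0.0065, 0, -1, -0.011, 0, -0.007, 0, -1, 0, 0, 0, 0, -1, 0, 0, 0, 0])

```text
clock: 6.67
eef_pos: [613.1, -8.9, 150.4]
ee_rot: [-0.527, -0.471, 0.527, -0.472]
ft_force: [1.1, -5.5, -0.2]
gripper_width: 0.22
```

Request:
send_rows(motion=[-1, -0.006, 0, -0.0035, 0, -1, 0, 0, 0, 0, -1, 0, 0, 0, 0])

```text
clock: 6.92
eef_pos: [613.1, -8.4, 151.2]
ee_rot: [-0.527, -0.472, 0.527, -0.471]
ft_force: [0.6, -5.7, -0.7]
gripper_width: 0.224
```

Request:
send_rows(motion=[-1, -0.006, 0, -0.003, 0, -1, 0, 0, 0, 0, -1, 0, 0, 0, 0])

```text
clock: 7.17
eef_pos: [613.1, -7.9, 152.1]
ee_rot: [-0.527, -0.472, 0.527, -0.471]
ft_force: [0.3, -5.3, -0.0]
gripper_width: 0.222
```

Request:
send_rows(motion=[-1, -0.006, 0, -0.003, 0, -1, 0, 0, 0, 0, -1, 0, 0, 0, 0])

```text
clock: 7.42
eef_pos: [613.2, -7.3, 153.0]
ee_rot: [0.527, 0.472, -0.527, 0.471]
ft_force: [0.7, -2.8, -2.4]
gripper_width: 0.222
```

Request:
send_rows(motion=[-1, -0.006, 0, -0.003, 0, -1, 0, 0, 0, 0, -1, 0, 0, 0, 0])

```text
clock: 7.67
eef_pos: [613.3, -6.8, 153.9]
ee_rot: [0.527, 0.472, -0.527, 0.471]
ft_force: [0.7, -2.0, -2.7]
gripper_width: 0.222
```

Request:
send_rows(motion=[-1, -0.006, 0, -0.003, 0, -1, 0, 0, 0, 0, -1, 0, 0, 0, 0])

```text
clock: 7.92
eef_pos: [613.3, -6.3, 154.8]
ee_rot: [0.527, 0.472, -0.527, 0.471]
ft_force: [0.5, -0.2, -4.6]
gripper_width: 0.221
```

Request:
send_rows(motion=[-1, -0.005, 0, -0.003, 0, -1, 0, 0, 0, 0, -1, 0, 0, 0, 0])

```text
clock: 8.17
eef_pos: [613.3, -5.8, 155.5]
ee_rot: [0.527, 0.472, -0.527, 0.471]
ft_force: [2.5, 1.9, -5.4]
gripper_width: 0.22
```

Request:
send_rows(motion=[-1, -0.004, 0, -0.003, 0, -1, 0, 0, 0, 0, -1, 0, 0, 0, 0])

```text
clock: 8.42
eef_pos: [613.4, -5.4, 156.1]
ee_rot: [0.527, 0.472, -0.527, 0.471]
ft_force: [1.2, 2.0, -7.5]
gripper_width: 0.219
```

Request:
send_rows(motion=[-1, -0.004, 0, -0.004, 0, -1, 0, 0, 0, 0, -1, 0, 0, 0, 0])

```text
clock: 8.67
eef_pos: [613.5, -4.9, 156.8]
ee_rot: [0.527, 0.472, -0.527, 0.471]
ft_force: [1.1, 2.9, -7.9]
gripper_width: 0.215
```

Request:
send_rows(motion=[-1, -0.005, 0, -0.003, 0, -1, 0, 0, 0, 0, -1, 0, 0, 0, 0])

```text
clock: 8.92
eef_pos: [613.5, -4.5, 157.6]
ee_rot: [0.527, 0.472, -0.527, 0.471]
ft_force: [0.3, 3.2, -6.5]
gripper_width: 0.221
```

```bash
python3 - <<'E'
from h import *
F=[];T=[]
go([612,-13.7,144])
s=arm.state();print(s["torque"].round(3))
im,d=cams.get_image("side"); cv2.imwrite("pics/side4.png",im[...,::-1])
im3=cv2.imread("pics/side3.png")
a=cv2.resize(im3[190:250,265:315],None,fx=8,fy=8,interpolation=2);b=cv2.resize(im[190:250,265:315,::-1],None,fx=8,fy=8,interpolation=2)
cv2.imwrite("pics/s4c.png",np.hstack([a,b]))
E
```

```text
t 8.92 pos [613.5  -4.5 157.6] F [ 0.27  3.16 -6.54] grip mm 18.8
yaw of tool y deg -6.35 shift fractions [ 0.0907 -0.0031  0.0622]
[0.254 0.078 0.101]
```

View pics/s4c.png

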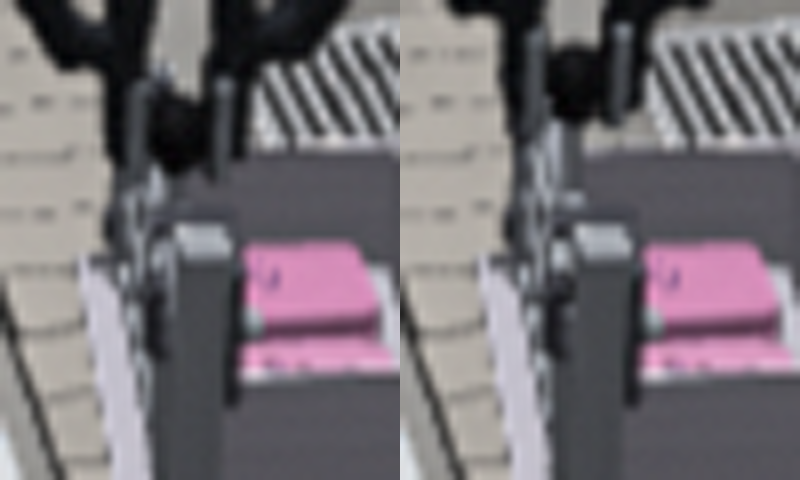

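The bar is rising with the knob: the ball moved up from about (180,130) to (575,80) in the paired crops. The lifting moment is still flat, so there is no guard contact yet, and I'll carry on.

Request:
send_rows(motion=[-1, -0.005, 0, -0.004, 0, -1, 0, 0, 0, 0, -1, 0, 0, 0, 0])

```text
clock: 9.22
eef_pos: [613.6, -3.9, 158.3]
ee_rot: [0.527, 0.472, -0.527, 0.471]
ft_force: [-0.9, 2.9, -6.2]
gripper_width: 0.218
```

Request:
send_rows(motion=[-1, -0.005, 0, -0.004, 0, -1, 0, 0, 0, 0, -1, 0, 0, 0, 0])

```text
clock: 9.47
eef_pos: [613.7, -3.4, 159.1]
ee_rot: [0.527, 0.472, -0.527, 0.471]
ft_force: [-0.5, 2.6, -5.9]
gripper_width: 0.217
```

Request:
send_rows(motion=[-1, -0.005, 0, -0.004, 0, -1, 0, 0, 0, 0, -1, 0, 0, 0, 0])

```text
clock: 9.72
eef_pos: [613.8, -2.8, 159.9]
ee_rot: [0.527, 0.471, -0.527, 0.471]
ft_force: [-0.4, 0.8, -7.0]
gripper_width: 0.22
```

Request:
send_rows(motion=[-1, -0.005, 0, -0.004, 0, -1, 0, 0, 0, 0, -1, 0, 0, 0, 0])

```text
clock: 9.97
eef_pos: [613.9, -2.0, 160.6]
ee_rot: [0.527, 0.472, -0.527, 0.471]
ft_force: [0.3, 3.4, -7.9]
gripper_width: 0.221
```

Request:
send_rows(motion=[-1, -0.005, 0, -0.003, 0, -1, 0, 0, 0, 0, -1, 0, 0, 0, 0])

```text
clock: 10.22
eef_pos: [613.9, -1.5, 161.2]
ee_rot: [0.527, 0.472, -0.527, 0.471]
ft_force: [0.8, 4.6, -8.1]
gripper_width: 0.221
```

```bash
python3 - <<'E'
from h import *
s=arm.state();print(s["torque"].round(3),s["eef_pos"].round(2))
E
```

```text
[ 0.56  -0.156  0.049] [613.87  -1.48 161.23]
```

Request:
send_rows(motion=[-1, 0, 0, -0.006, 0, -1, 0, 0, 0, 0, -1, 0, 0, 0, 0])

```text
clock: 10.47
eef_pos: [613.9, -1.2, 161.4]
ee_rot: [-0.527, -0.471, 0.527, -0.472]
ft_force: [-1.8, -2.3, -6.6]
gripper_width: 0.219
```

Request:
send_rows(motion=[-1, -0.003, 0, -0.004, 0, -1, 0, 0, 0, 0, -1, 0, 0, 0, 0])

```text
clock: 10.72
eef_pos: [613.9, -1.0, 161.5]
ee_rot: [-0.527, -0.471, 0.528, -0.472]
ft_force: [-1.3, -7.7, -10.1]
gripper_width: 0.219
```

That was guard contact, at about 7 N. I ease back now.

Request:
send_rows(motion=[-1, 0.007, 0, 0.006, 0, -1, 0.007, 0, 0.005, 0, -1, 0, 0, 0, 0, -1, 0, 0, 0, 0])

```text
clock: 11.05
eef_pos: [614.0, -2.2, 160.1]
ee_rot: [0.527, 0.471, -0.527, 0.472]
ft_force: [-2.2, -4.2, -0.5]
gripper_width: 0.223
```

Request:
send_rows(motion=[-1, 0.002, -0.007, 0.001, 0.083, -1, 0, -0.014, -0.0001, 0.167, -1, 0, 0, 0, 0, -1, 0, 0, 0, 0])

```text
clock: 11.38
eef_pos: [610.8, -1.9, 159.8]
ee_rot: [0.534, 0.463, -0.534, 0.464]
ft_force: [-1.4, -5.6, 0.5]
gripper_width: 0.22
```

Request:
send_rows(motion=[-1, 0, -0.014, -0.0001, 0.167, -1, 0, 0, 0, 0, -1, 0, 0, 0, 0])

```text
clock: 11.63
eef_pos: [608.7, -1.5, 159.8]
ee_rot: [0.539, 0.458, -0.539, 0.458]
ft_force: [-1.3, -5.6, 0.1]
gripper_width: 0.218
```

Request:
send_rows(motion=[-1, 0, -0.014, 0.002, 0.167, -1, 0, -0.014, 0, 0.167, -1, 0, -0.014, 0, 0.167, -1, 0, 0, 0, 0, -1, 0, 0, 0, 0])

```text
clock: 12.05
eef_pos: [602.3, -0.5, 159.5]
ee_rot: [0.552, 0.442, -0.552, 0.442]
ft_force: [-1.5, -3.5, -0.6]
gripper_width: 0.218
```

Request:
send_rows(motion=[-1, 0, -0.014, 0, 0.167, -1, 0, -0.014, 0, 0.167, -1, 0, -0.014, 0, 0.167, -1, 0, -0.014, 0, 0.167, -1, 0, 0, 0, 0, -1, 0, 0, 0, 0])

```text
clock: 12.55
eef_pos: [594.1, 1.7, 159.3]
ee_rot: [0.569, 0.419, -0.569, 0.419]
ft_force: [-0.7, -1.4, -2.0]
gripper_width: 0.219
```

Request:
send_rows(motion=[-1, 0, -0.021, -0.0003, 0.25, -1, 0, -0.028, -0.0006, 0.333, -1, 0, -0.028, -0.0006, 0.333, -1, 0, -0.028, -0.0006, 0.333, -1, 0, -0.028, -0.0006, 0.333, -1, 0, -0.021, -0.0003, 0.25, -1, 0, 0, 0, 0])

```text
clock: 13.13
eef_pos: [572.9, 11.4, 159.2]
ee_rot: [0.612, 0.354, -0.612, 0.354]
ft_force: [2.9, 1.3, -5.6]
gripper_width: 0.218
```

```bash
python3 - <<'E'
from h import *
go([0,0,0])
from scipy.optimize import least_squares
p=np.array([[610.8,-1.9],[608.7,-1.5],[602.3,-.5],[594.1,1.7],arm.state()["eef_pos"][:2]])
r=least_squares(lambda v:np.hypot(*(p-v).T)-104.9,[625,101]);print(r.x,r.fun)
E
```

```text
t 13.13 pos [572.9  11.4 159.2] F [ 2.91  1.27 -5.62] grip mm 18.5
yaw of tool y deg -29.92 shift fractions [ 1.0617 -3.2719  1.9714]
[625.82611934 101.85472357] [-0.06285522 -0.13596586  0.12365319  0.15957977 -0.08840387]
```

Request:
send_rows(motion=[-1, 0, -0.028, -0.0006, 0.333, -1, 0, -0.035, -0.001, 0.417, -1, 0, -0.035, -0.001, 0.417, -1, 0, -0.035, -0.001, 0.417, -1, 0, -0.035, -0.001, 0.417, -1, 0, -0.028, -0.0006, 0.333, -1, 0, 0, 0, 0])

```text
clock: 13.72
eef_pos: [550.2, 29.9, 159.1]
ee_rot: [0.656, 0.265, -0.655, 0.265]
ft_force: [6.8, 3.9, -9.6]
gripper_width: 0.221
```

Request:
send_rows(motion=[-1, 0, -0.028, -0.0006, 0.333, -1, 0, -0.035, -0.001, 0.417, -1, 0, -0.035, -0.001, 0.417, -1, 0, -0.035, -0.001, 0.417, -1, 0, -0.035, -0.001, 0.417, -1, 0, -0.028, -0.0006, 0.333, -1, 0, 0, 0, 0])

```text
clock: 14.3
eef_pos: [533.7, 53.7, 159.0]
ee_rot: [0.687, 0.171, -0.685, 0.171]
ft_force: [15.2, 3.8, -14.8]
gripper_width: 0.214
```

```bash
python3 - <<'E'
from h import *
go([0,0,0])
p=arm.state()["eef_pos"][:2]-[625.5,101.8]; print(np.hypot(*p),np.degrees(np.arctan2(p[1],p[0])))
im,d=cams.get_image("side"); np.save("side5.npy",d); cv2.imwrite("pics/side5.png",im[...,::-1])
cv2.imwrite("pics/s5c.png",cv2.resize(im[140:250,195:305,::-1],None,fx=5.4,fy=5.4,interpolation=2))
P=cloud("side",np.load("side0.npy"))[150:250,200:260]
m=(P[...,2]>100)&(P[...,0]>435)&(P[...,0]<490)&(P[...,1]>60)&(P[...,1]<110)
I=cv2.imread("pics/side0.png")[150:250,200:260]
# near faces: dark plate/lip vs lighter post
v,u=np.nonzero(m)
for z0 in range(100,155,6):
    k=m&(P[...,2]>=z0)&(P[...,2]<z0+6)
    if k.any():
        q=P[k]; print(z0,"x %.0f..%.0f"%(q[:,0].min(),q[:,0].max()), [ (round(float(q[(q[:,0]>=a)&(q[:,0]<a+6),1].mean()),1)) if ((q[:,0]>=a)&(q[:,0]<a+6)).any() else None for a in range(436,490,6)])
E
```

```text
t 14.3 pos [533.7  53.7 159. ] F [ 15.22   3.8  -14.82] grip mm 18.2
yaw of tool y deg -62.01 shift fractions [ 1.0518 -1.3532  3.3127]
103.6050118545291 -152.35731995955186
100 x 440..479 [82.9, 74.2, 73.9, 82.2, 92.1, 84.2, 80.1, 72.7, None]
106 x 440..479 [85.4, 73.4, 75.0, 84.0, 91.6, 87.1, 86.7, 76.3, None]
112 x 442..476 [77.2, 74.5, 75.6, 81.1, 92.7, 94.3, 90.6, None, None]
118 x 440..477 [82.5, 74.3, 74.7, 83.9, 92.7, 92.9, 93.7, None, None]
124 x 441..477 [85.2, 73.9, 75.7, 74.2, 92.7, 93.0, 93.3, None, None]
130 x 441..477 [80.7, 74.0, 75.6, 79.0, 92.9, 93.3, 93.7, None, None]
136 x 440..477 [85.1, 74.9, 74.2, 83.4, 91.2, 92.3, 94.2, None, None]
142 x 440..477 [85.2, 83.1, 81.6, 85.3, 93.1, 92.2, 93.6, None, None]
148 x 440..477 [93.0, 88.9, 92.4, 90.6, 92.3, 93.6, 94.0, None, None]
```

View pics/s5c.png

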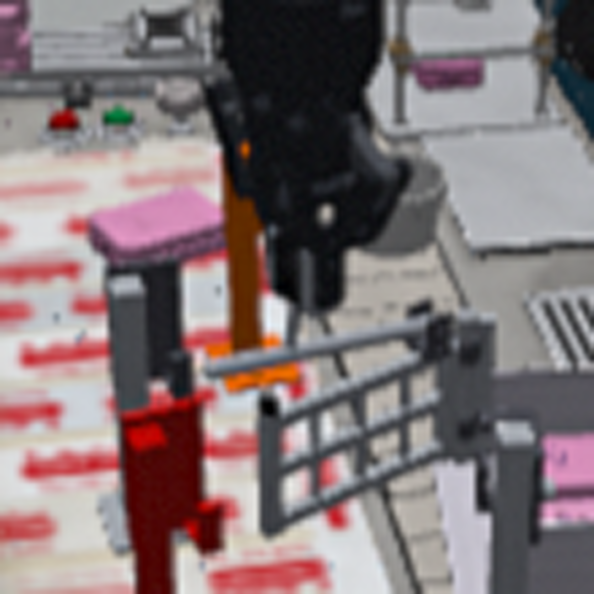

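The bar is clear above the frame and heading for the grey post, with the catch lip at crop (180,370). The force shows the tool about 1.5 mm outside the arc, so I'll correct inward while swinging.

Request:
send_rows(motion=[-1, 0, -0.014, -0.007, 0.167, -1, 0, -0.028, -0.006, 0.333, -1, 0, 0, 0, 0, -1, 0, 0, 0, 0])

```text
clock: 14.68
eef_pos: [531.9, 59.2, 159.3]
ee_rot: [0.691, 0.151, -0.691, 0.151]
ft_force: [1.6, 0.2, -5.9]
gripper_width: 0.218
```

Request:
send_rows(motion=[-1, 0, -0.028, -0.003, 0.333, -1, 0, -0.035, -0.003, 0.417, -1, 0, -0.028, -0.002, 0.333, -1, 0, 0, 0, 0, -1, 0, 0, 0, 0])

```text
clock: 15.1
eef_pos: [527.6, 72.0, 159.4]
ee_rot: [-0.699, -0.106, 0.699, -0.106]
ft_force: [-0.0, -1.9, -3.1]
gripper_width: 0.218
```

```bash
python3 - <<'E'
from h import *
go([0,0,0])
from scipy.optimize import least_squares
p=np.array([[610.8,-1.9],[608.7,-1.5],[602.3,-.5],[594.1,1.7],[572.9,11.4],[531.9,59.2],[527.6,72.]])
r=least_squares(lambda v:np.hypot(*(p-v[:2]).T)-v[2],[625,101,105]);print(r.x,r.fun.round(2))
h=r.x[:2]
for n,q in(("now",p[-1]),("start",np.array([612.7,-12.7])),("catch",np.array([471,85])),("post",np.array([448,82]))):
    w=q-h; print(n,np.hypot(*w).round(1),np.degrees(np.arctan2(w[1],w[0])).round(2))
E
```

```text
t 15.1 pos [527.6  72.  159.4] F [-0.02 -1.88 -3.11] grip mm 18.5
yaw of tool y deg -72.68 shift fractions [ 1.0634 -0.5887  3.5009]
[624.02374653  96.698459    99.50145436] [-0.02 -0.11  0.1   0.1  -0.06 -0.04  0.04]
now 99.5 -165.63
start 110.0 -95.91
catch 153.5 -175.63
post 176.6 -175.23
```

Request:
send_rows(motion=[-1, 0, -0.0265, -0.0015, 0.333, -1, 0, -0.0265, -0.0015, 0.333, -1, 0, 0, 0, 0, -1, 0, 0, 0, 0])

```text
clock: 15.43
eef_pos: [525.9, 79.7, 159.4]
ee_rot: [-0.703, -0.078, 0.703, -0.078]
ft_force: [-3.5, -2.2, -2.6]
gripper_width: 0.226
```

Request:
send_rows(motion=[-1, 0, -0.0135, -0.001, 0.167, -1, 0, -0.0135, -0.001, 0.167, -1, 0, 0, 0, 0, -1, 0, 0, 0, 0])

```text
clock: 15.77
eef_pos: [525.2, 84.0, 159.4]
ee_rot: [-0.704, -0.064, 0.704, -0.063]
ft_force: [-4.7, -3.2, 0.4]
gripper_width: 0.218
```

```bash
python3 - <<'E'
from h import *
go([0,0,0])
im,d=cams.get_image("top"); im2,d2=cams.get_image("side")
cv2.imwrite("pics/top6.png",im[...,::-1]);cv2.imwrite("pics/side6.png",im2[...,::-1])
cv2.imwrite("pics/s6c.png",np.hstack([cv2.resize(im2[175:235,205:255,::-1],None,fx=8,fy=8,interpolation=2),cv2.resize(im[235:275,245:275,::-1],None,fx=12,fy=12,interpolation=2)[:480]]))
E
```

```text
t 15.77 pos [525.2  84.  159.4] F [-4.71 -3.23  0.39] grip mm 18.5
yaw of tool y deg -79.69 shift fractions [ 1.0637 -0.0752  3.545 ]
```

View pics/s6c.png

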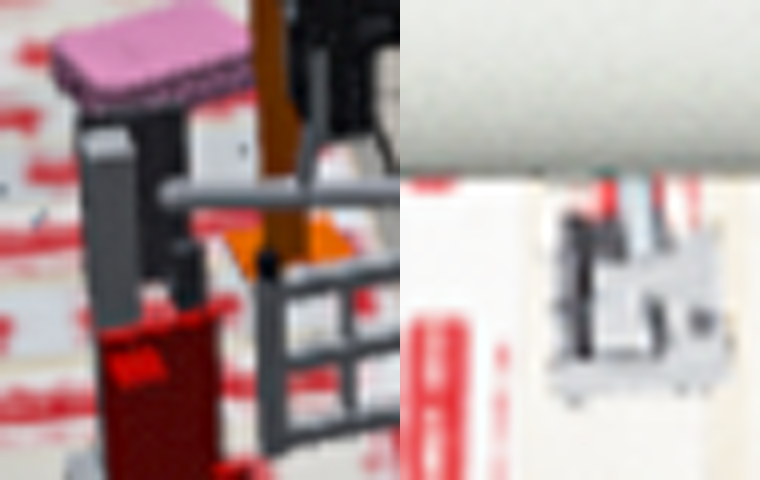

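In the side crop the raised bar tip at (165,195) is just in front of the back plate and above the lip at (185,250). In the top crop a gap of about 6 mm remains, from x=620 to x=592. I now creep in and feel for the back plate.

Request:
send_rows(motion=[-1, 0, -0.0067, 0.003, 0.083, -1, 0, -0.0067, 0, 0.083, -1, 0, 0, 0, 0, -1, 0, 0, 0, 0])

```text
clock: 16.2
eef_pos: [524.7, 86.0, 159.3]
ee_rot: [0.705, 0.056, -0.705, 0.056]
ft_force: [1.7, -3.1, -5.6]
gripper_width: 0.223
```

Request:
send_rows(motion=[-1, 0, -0.0067, 0, 0.083, -1, 0, 0, 0, 0, -1, 0, 0, 0, 0])

```text
clock: 16.45
eef_pos: [524.5, 86.9, 159.3]
ee_rot: [0.705, 0.053, -0.705, 0.053]
ft_force: [3.9, -1.4, -7.4]
gripper_width: 0.218
```

Request:
send_rows(motion=[-1, 0, -0.005, 0, 0.06, -1, 0, 0, 0, 0, -1, 0, 0, 0, 0])

```text
clock: 16.7
eef_pos: [524.5, 87.7, 159.3]
ee_rot: [0.705, 0.05, -0.705, 0.05]
ft_force: [5.4, -1.3, -8.2]
gripper_width: 0.222
```

Request:
send_rows(motion=[-1, 0, -0.004, -0.003, 0.05, -1, 0, 0, 0, 0, -1, 0, 0, 0, 0])

```text
clock: 16.95
eef_pos: [524.5, 88.3, 159.4]
ee_rot: [-0.705, -0.048, 0.706, -0.048]
ft_force: [0.4, -3.0, -4.2]
gripper_width: 0.219
```

Request:
send_rows(motion=[-1, 0, -0.004, 0, 0.05, -1, 0, 0, 0, 0, -1, 0, 0, 0, 0])

```text
clock: 17.2
eef_pos: [524.5, 88.9, 159.4]
ee_rot: [-0.706, -0.046, 0.706, -0.046]
ft_force: [0.9, -2.0, -3.8]
gripper_width: 0.219
```

Request:
send_rows(motion=[-1, 0, -0.004, 0, 0.05, -1, 0, 0, 0, 0, -1, 0, 0, 0, 0])

```text
clock: 17.45
eef_pos: [524.4, 89.5, 159.4]
ee_rot: [-0.706, -0.044, 0.706, -0.044]
ft_force: [-0.5, -1.8, -3.7]
gripper_width: 0.223
```

Request:
send_rows(motion=[-1, 0, -0.004, 0, 0.05, -1, 0, 0, 0, 0, -1, 0, 0, 0, 0])

```text
clock: 17.7
eef_pos: [524.4, 90.1, 159.4]
ee_rot: [-0.706, -0.042, 0.706, -0.042]
ft_force: [-0.4, -2.3, -3.4]
gripper_width: 0.217
```

Request:
send_rows(motion=[-1, 0, -0.004, 0, 0.05, -1, 0, 0, 0, 0, -1, 0, 0, 0, 0])

```text
clock: 17.95
eef_pos: [524.3, 90.7, 159.4]
ee_rot: [-0.706, -0.04, 0.706, -0.04]
ft_force: [-0.4, -1.6, -2.6]
gripper_width: 0.22
```

```bash
python3 - <<'E'
from h import *
def f(n,im,d):
    # top view: gray profile across the slot, row pixel for x~475 
    for x in(472,478,486):
        y=np.arange(110,60,-2.); uv=proj(n,np.c_[np.full_like(y,x),y,np.full_like(y,125)])
        g=cv2.remap(im.mean(2).astype(np.float32),uv[:,0].astype(np.float32)[None],uv[:,1].astype(np.float32)[None],1)[0]
        print(x,list(zip(y.astype(int),g.astype(int))))
im,d=cams.get_image("top"); f("top",im,d)
im,d=cams.get_image("side"); P=cloud("side",d)[150:260,200:270]
cv2.imwrite("pics/side7.png",im[...,::-1])
for a in range(458,510,5):
    m=(P[...,0]>=a)&(P[...,0]<a+5)&(P[...,1]>60)&(P[...,1]<115)
    for lo,hi in((112,132),(134,146)):
        k=m&(P[...,2]>lo)&(P[...,2]<hi); q=P[k]
        if len(q): print(a,lo,len(q),"ymin/med/max",np.percentile(q[:,1],[5,50,95]).round(1))
E
```

```text
472 [(np.int64(110), np.int64(245)), (np.int64(108), np.int64(242)), (np.int64(106), np.int64(239)), (np.int64(104), np.int64(241)), (np.int64(102), np.int64(244)), (np.int64(100), np.int64(194)), (np.int64(98), np.int64(143)), (np.int64(96), np.int64(90)), (np.int64(94), np.int64(145)), (np.int64(92), np.int64(194)), (np.int64(90), np.int64(221)), (np.int64(88), np.int64(220)), (np.int64(86), np.int64(198)), (np.int64(84), np.int64(136)), (np.int64(82), np.int64(109)), (np.int64(80), np.int64(95)), (np.int64(78), np.int64(90)), (np.int64(76), np.int64(90)), (np.int64(74), np.int64(96)), (np.int64(72), np.int64(141)), (np.int64(70), np.int64(182)), (np.int64(68), np.int64(218)), (np.int64(66), np.int64(215)), (np.int64(64), np.int64(213)), (np.int64(62), np.int64(212))]
478 [(np.int64(110), np.int64(246)), (np.int64(108), np.int64(242)), (np.int64(106), np.int64(242)), (np.int64(104), np.int64(245)), (np.int64(102), np.int64(249)), (np.int64(100), np.int64(202)), (np.int64(98), np.int64(155)), (np.int64(96), np.int64(104)), (np.int64(94), np.int64(160)), (np.int64(92), np.int64(202))
[... 1198 characters left out ...]
64(64), np.int64(204)), (np.int64(62), np.int64(226))]
458 112 10 ymin/med/max [90.6 91.7 94.3]
458 134 6 ymin/med/max [88.8 92.6 94.2]
463 112 12 ymin/med/max [82.3 92.2 95.7]
463 134 8 ymin/med/max [91.  92.1 94. ]
468 112 11 ymin/med/max [81.9 85.7 97. ]
468 134 8 ymin/med/max [92.1 93.9 94.7]
473 112 9 ymin/med/max [80.9 90.5 94.2]
473 134 8 ymin/med/max [91.9 94.2 95. ]
478 112 6 ymin/med/max [83.8 86.2 89.3]
483 112 6 ymin/med/max [83.2 85.4 87.4]
488 112 6 ymin/med/max [83.4 84.8 87.5]
493 112 6 ymin/med/max [84.  85.2 87.3]
498 112 6 ymin/med/max [85.1 86.3 89.9]
503 112 4 ymin/med/max [83.5 84.4 87.1]
508 112 7 ymin/med/max [88.8 89.7 91.3]
508 134 1 ymin/med/max [107.1 107.1 107.1]
```

Request:
send_rows(motion=[-1, 0, -0.004, 0, 0.05, -1, 0, 0, 0, 0, -1, 0, 0, 0, 0])

```text
clock: 18.3
eef_pos: [524.3, 90.9, 159.4]
ee_rot: [-0.706, -0.037, 0.706, -0.038]
ft_force: [-0.6, -6.9, -3.9]
gripper_width: 0.221
```

Request:
send_rows(motion=[-1, 0, -0.003, 0, 0.03, -1, 0, 0, 0, 0, -1, 0, 0, 0, 0])

```text
clock: 18.55
eef_pos: [524.3, 90.9, 159.4]
ee_rot: [0.706, 0.036, -0.706, 0.037]
ft_force: [-0.3, -10.8, -4.0]
gripper_width: 0.217
```

Back plate touched, at about 6 N. I back off 3 mm at the bar to the slot middle, then check.

Request:
send_rows(motion=[-1, 0, 0.009, 0, -0.1, -1, 0, 0.009, 0, -0.1, -1, 0, 0, 0, 0, -1, 0, 0, 0, 0])

```text
clock: 18.88
eef_pos: [524.5, 89.1, 159.4]
ee_rot: [-0.706, -0.045, 0.706, -0.045]
ft_force: [-1.5, -2.3, -2.5]
gripper_width: 0.215
```

Request:
send_rows(motion=[-1, 0.009, 0, 0.006, 0, -1, 0.009, 0, 0.006, 0, -1, 0, 0, 0, 0, -1, 0, 0, 0, 0])

```text
clock: 19.22
eef_pos: [522.6, 88.9, 156.6]
ee_rot: [-0.706, -0.045, 0.706, -0.045]
ft_force: [-3.0, -1.1, -0.2]
gripper_width: 0.219
```

Request:
send_rows(motion=[-1, 0.009, -0.001, 0.006, 0, -1, 0.009, -0.001, 0.006, 0, -1, 0, 0, 0, 0, -1, 0, 0, 0, 0])

```text
clock: 19.55
eef_pos: [520.8, 88.9, 154.0]
ee_rot: [-0.706, -0.045, 0.706, -0.045]
ft_force: [-4.4, -2.6, 1.7]
gripper_width: 0.219
```

Request:
send_rows(motion=[-1, 0.009, 0, 0.006, 0, -1, 0.009, -0.001, 0.005, 0, -1, 0, 0, 0, 0, -1, 0, 0, 0, 0])

```text
clock: 19.88
eef_pos: [519.1, 88.8, 151.3]
ee_rot: [-0.706, -0.045, 0.706, -0.045]
ft_force: [-4.8, -3.3, 2.0]
gripper_width: 0.216
```

Request:
send_rows(motion=[-1, 0.009, 0, 0.006, 0, -1, 0.006, 0, 0.005, 0, -1, 0, 0, 0, 0, -1, 0, 0, 0, 0])

```text
clock: 20.22
eef_pos: [517.7, 88.6, 149.2]
ee_rot: [0.706, 0.045, -0.706, 0.045]
ft_force: [-1.4, -1.9, 0.2]
gripper_width: 0.223
```

Request:
send_rows(motion=[-1, 0.009, 0, 0.006, 0, -1, 0.006, 0, 0.004, 0, -1, 0, 0, 0, 0, -1, 0, 0, 0, 0])

```text
clock: 20.55
eef_pos: [516.3, 88.5, 146.8]
ee_rot: [0.706, 0.045, -0.706, 0.045]
ft_force: [1.7, -2.0, -1.0]
gripper_width: 0.217
```

Request:
send_rows(motion=[-1, 0.006, 0, 0.002, 0, -1, 0.006, 0, 0.002, 0, -1, 0, 0, 0, 0, -1, 0, 0, 0, 0])

```text
clock: 20.88
eef_pos: [515.4, 88.3, 144.9]
ee_rot: [-0.706, -0.045, 0.706, -0.045]
ft_force: [-0.5, -2.1, -0.2]
gripper_width: 0.221
```

Request:
send_rows(motion=[-1, 0.005, 0, 0.002, 0, -1, 0, 0, 0, 0, -1, 0, 0, 0, 0])

```text
clock: 21.13
eef_pos: [515.1, 88.3, 144.2]
ee_rot: [-0.706, -0.045, 0.706, -0.045]
ft_force: [-4.0, -2.8, 2.1]
gripper_width: 0.221
```

Request:
send_rows(motion=[-0.4, 0, 0, 0, 0, -0.3, 0, 0, 0, 0, -0.1, 0, 0, 0, 0, 0.1, 0, 0, 0, 0, 0.1, 0, 0, 0, 0, 0.1, 0, 0, 0, 0])

```text
clock: 21.63
eef_pos: [515.3, 88.3, 144.2]
ee_rot: [0.706, 0.045, -0.706, 0.045]
ft_force: [0.1, -0.1, -0.7]
gripper_width: 0.551
```

Request:
send_rows(motion=[0.1, -0.1, 0, 0, 0, 0.1, -0.15, 0, 0, 0, 0.1, -0.2, 0, 0, 0, 0.1, -0.2, 0, 0, 0, 0.1, -0.2, 0, 0, 0, 0.1, 0, 0, 0, 0])

```text
clock: 22.13
eef_pos: [516.6, 88.4, 277.6]
ee_rot: [0.708, 0.045, -0.703, 0.045]
ft_force: [0.3, 0.2, 0.4]
gripper_width: 0.547
```

```bash
python3 - <<'E'
from h import *
go([0,0,0])
im2,d2=cams.get_image("side")
cv2.imwrite("pics/side8.png",im2[...,::-1])
cv2.imwrite("pics/s8c.png",cv2.resize(im2[150:260,195:315,::-1],None,fx=5.4,fy=5.4,interpolation=2))
E
```

```text
t 22.13 pos [516.6  88.4 277.6] F [0.29 0.23 0.39] grip mm 46.5
yaw of tool y deg -82.73 shift fractions [1.8241 0.1475 3.5045]
```

View pics/s8c.png

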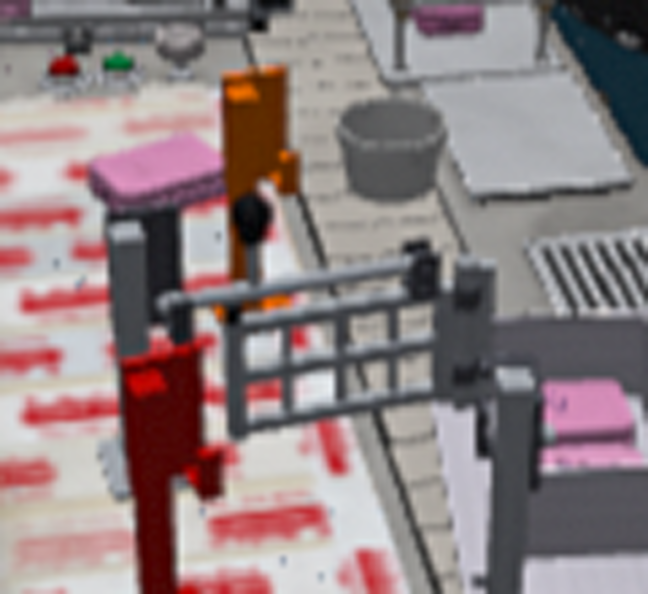

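The bar tip at (165,305) seems to cover the lip instead of sitting behind it, so it may be resting on or in front of it. I'll measure before trusting it.

```bash
python3 - <<'E'
from h import *
im,d=cams.get_image("side"); cv2.imwrite("pics/side9.png",im[...,::-1])
P=cloud("side",d)[150:260,195:315]; I=im[150:260,195:315]
m=(I.max(2)<45)&(P[...,0]>480)&(P[...,0]<560)&(P[...,2]>110)&(P[...,2]<175)
v,u=np.nonzero(m); print("knob side",P[m].mean(0).round(1),len(v),u.mean()+195,v.mean()+150)
for a in range(458,600,8):
    k=(P[...,0]>=a)&(P[...,0]<a+8)&(P[...,1]>50)&(P[...,1]<115)&(P[...,2]>88)&(P[...,2]<125); q=P[k]
    if len(q):
        j=q[:,1].argsort()[:6]; print(a,"front pts y,z",q[j][:,1:].round(0).tolist())
it,dt=cams.get_image("top"); cv2.imwrite("pics/top9.png",it[...,::-1])
Q=cloud("top",dt); mm=(it.max(2)<70); 
B=np.zeros_like(mm);B[215:262,240:285]=1
k,l,s,c=cv2.connectedComponentsWithStats((mm&B).astype(np.uint8))
for i in range(1,k):
    if s[i,4]>5: print("top dark",c[i],s[i,4],Q[l==i].mean(0).round(1),ray("top",*c[i],145).round(1))
for n in("top0","top9","side0","side9"):
    pass
big=lambda f,r,c:cv2.resize(cv2.imread(f)[r[0]:r[1],c[0]:c[1]],(400,560),interpolation=2)
cv2.imwrite("pics/s9c.png",np.hstack([big("pics/side9.png",(186,228),(212,242)),big("pics/top9.png",(228,270),(250,280))]))
E
```

```text
knob side [509.9  79.9 145. ] 48 240.91666666666666 190.08333333333334
458 front pts y,z [[77.0, 105.0], [78.0, 101.0], [78.0, 98.0], [80.0, 100.0], [83.0, 102.0], [89.0, 117.0]]
466 front pts y,z [[68.0, 94.0], [69.0, 93.0], [71.0, 89.0], [72.0, 105.0], [73.0, 104.0], [73.0, 94.0]]
474 front pts y,z [[69.0, 109.0], [70.0, 89.0], [71.0, 98.0], [71.0, 95.0], [71.0, 88.0], [72.0, 101.0]]
482 front pts y,z [[76.0, 100.0], [77.0, 103.0], [78.0, 102.0], [78.0, 99.0], [80.0, 101.0], [81.0, 103.0]]
490 front pts y,z [[78.0, 94.0], [79.0, 104.0], [79.0, 101.0], [80.0, 104.0], [80.0, 90.0], [81.0, 103.0]]
498 front pts y,z [[77.0, 104.0], [78.0, 91.0], [79.0, 103.0], [79.0, 90.0], [80.0, 99.0], [81.0, 92.0]]
506 front pts y,z [[79.0, 102.0], [79.0, 101.0], [80.0, 101.0], [81.0, 110.0], [81.0, 104.0], [82.0, 97.0]]
514 front pts y,z [[81.0, 106.0], [82.0, 99.0], [82.0, 99.0], [82.0, 102.0], [84.0, 101.0], [84.0, 98.0]]
522 front pts y,z [[84.0, 101.0], [85.0, 97.0], [85.0, 99.0], [85.0, 99.0], [86.0, 103.0], [86.0, 102.0]]
530 front pts y,z [[84.0, 105.0], [84.0, 103.0], [85.0, 98.0], [86.0, 1
[... 192 characters left out ...]
86.0, 103.0], [86.0, 99.0], [87.0, 105.0], [87.0, 102.0]]
554 front pts y,z [[85.0, 103.0], [85.0, 102.0], [86.0, 102.0], [87.0, 98.0], [87.0, 98.0], [88.0, 104.0]]
562 front pts y,z [[88.0, 99.0], [89.0, 99.0], [89.0, 103.0], [90.0, 99.0], [90.0, 104.0], [91.0, 104.0]]
570 front pts y,z [[88.0, 102.0], [89.0, 101.0], [89.0, 98.0], [89.0, 98.0], [89.0, 104.0], [90.0, 104.0]]
578 front pts y,z [[86.0, 102.0], [88.0, 101.0], [90.0, 100.0], [91.0, 102.0], [91.0, 102.0], [92.0, 105.0]]
586 front pts y,z [[87.0, 110.0], [90.0, 103.0], [90.0, 102.0], [90.0, 99.0], [91.0, 98.0], [92.0, 101.0]]
594 front pts y,z [[84.0, 108.0], [84.0, 89.0], [85.0, 104.0], [85.0, 101.0], [86.0, 97.0], [87.0, 106.0]]
```

View pics/s9c.png

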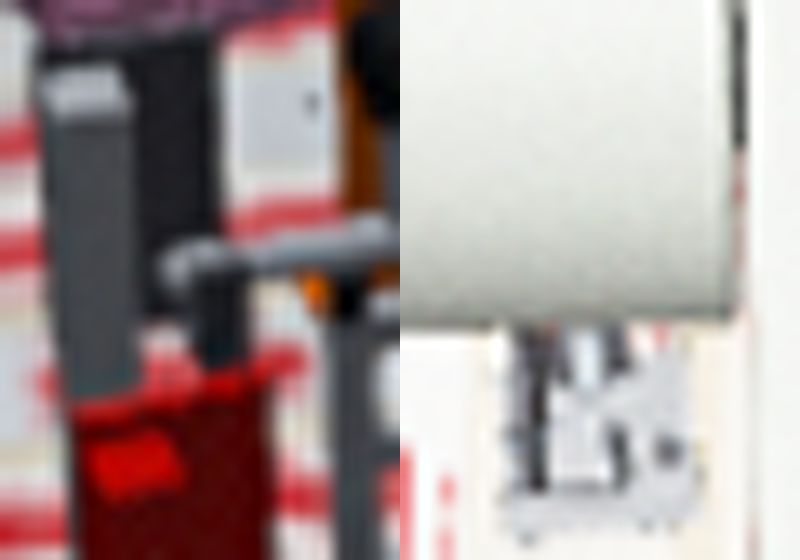

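The bar is behind the lip. In the left crop the lip at (220,310) covers the bar's lower half and the tip shows beyond it at (180,270). In the right crop the bar at (590,350) lies between the plate and the lip. By depth the bar is level at z≈100 and the knob is at z=145, so it is fully down.

Request:
send_rows(motion=[0.1, 0, 0, 0, 0, 0.1, 0, 0, 0, 0, 0.1, 0, 0, 0, 0, 0.1, 0, 0, 0, 0, 0.1, 0, 0, 0, 0, 0.1, 0, 0, 0, 0])

```text
clock: 22.78
eef_pos: [515.2, 88.3, 271.6]
ee_rot: [-0.706, -0.045, 0.706, -0.045]
ft_force: [0.3, 0.1, 0.7]
gripper_width: 0.547
```

```bash
python3 - <<'E'
from h import *
im,d=cams.get_image("side"); P=cloud("side",d)[150:260,195:315]; I=im[150:260,195:315]
m=(I.max(2)<45)&(P[...,0]>480)&(P[...,0]<560)&(P[...,2]>110)&(P[...,2]<175)
k=P[m].mean(0); print("knob",k.round(1))
if np.linalg.norm(k-[509.9,79.9,145])<3: print(arm.hand_in())
E
```

```text
knob [509.8  79.4 145.3]
the job is handed in; nothing more can be done
None
```

The gate is open and latched back at the grey hold-open post, and I handed the job in at about 23 s of the 70 s allowed.

- **Lift:** I pinched the knob and lifted the bar until it touched the guard at about 7 N. I then eased back about 2 mm at the tip and swung clear of the home lip with no contact.
- **Swing and latch:** I swung round to the hold-open post, where the bar touched the back plate at about 6 N. I backed off 3 mm at the bar, lowered it into the slot, let go and raised the arm well clear.

**Last checks:**
- The knob was at bar-down height (145 mm), with the bar level at about 100 mm and its lower half hidden behind the lip.
- The knob was within 1 mm of the same place about 0.7 s later, just before hand-in.
- The first picture after release looked as if the bar might be resting on the lip; the depth readings and a closer crop showed it sitting behind it.
- While swinging, the tool ran about 1.5 mm outside the arc and pulled at about 21 N at the knob until I corrected it. That was well away from both posts.
- I did not measure the moulds and other things at the end, but the arm touched nothing except the knob.

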